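# Break a stuck relay-box lid off its seal and hold it ajar

## Robot

A 6-joint arm with a two-finger parallel gripper is mounted at the origin on a cart in front of the work surface, level with it; the furniture and walls round the work are solid. World frame = base frame: x ahead of the robot, y to its left, z up, the work surface at z = 0. Lengths are in m, angles in rad, forces in N, time in s.
With the tool pointing down it reaches from about 0.35 to 0.975 m from the base axis. Payload 4.9 kg.
Tool frame: the origin (TCP) lies midway between the tips of the shut fingers; the grasp point (between the pads) lies 19 mm behind it; z points along the fingers, y is the line along which they close (so a half turn about z gives the same grasp; the last joint's range is limited). The gripper opens to 85 mm and grips with 20 to 120 N. Pads are 22 mm wide; open, the fingers measure 114 mm over their backs; the gripper's body (76 mm by 85 mm) begins 54 mm behind the grasp point. The pads swing forward as they close: fully open they stand 13 mm farther back than shut.
Start: joints at [0.99, 0.053, 1.613, -0, 1.476, -0.119], TCP at [0.278, 0.56, 0.231] pointing down, gripper open.
Joint ranges: [-3.01, 3.01], [-1.01, 2.22], [0.06, 2.58], [-1.02, 4.17], [0.09, 2.62], [-3.14, 3.14]. Speed limits (rad/s): [2.57, 2.57, 3.14, 3.14, 3.14, 3.14].

## Interface

Orientations are given as a rotation vector (axis times angle).
In Python, from station import ctrl gives the robot as it stands.
- The arm moves only by the shell command python3 -m handwheel 'ROWS' [FORCE]. ROWS is JSON, a list of rows, each an object with "gripper": the gripper command: -1 is fully open, 1 is shut, values between are in proportion; "offset": the shift along the tool's x, y, z in mm, a list of three; "rotation": the turn, a rotation vector about the tool's x, y, z in rad, a list of three. A call has exactly 8 rows; each row is the pose to reach, as a shift and turn from the pose commanded when the call began, along the tool's axes at that moment; what a row does not reach only later rows make up. A row lasts 1/8 s, in which the tool goes at most 62.5 mm and 10.7 degrees, less where a joint would pass 70% of its speed; a pose out of reach is approached as far as the arm can. A call with a gripper value outside its range is refused whole. The fingers move at their own pace and stop on an object; FORCE is the grip in N (left out, the last holds). Time passes only in rows, so rows that repeat a pose let the fingers close, or fill a call up. It gives the time, the measured TCP pose, the force, the opening and the grip force at its end, in the units of the state.
- ctrl.get_obs(): the state, without advancing time (a new reading comes with each control period).
- ctrl.get_image(name): name is "scene" or "top" or "wrist"; returns a dict with "image" (400x640x3 uint8, red, green, blue), "fovy" (degrees; the focal length in pixels is half the picture's height over the tangent of half this angle, whatever the lens; pixels are square), "cx", "cy" (the principal point, pixels), "xyz" and "attitude" of the camera in the world. Camera axes: x right, y up, looking along -z (the intrinsics and any distortion apply to the point x, -y, -z); pixel columns grow to the right and rows downward; lengths in m; the calibration is good to about 2 mm. A picture is of the moment at which its call begins. There is no depth.
- ctrl.finish_job(): hands the job in; it is judged then, once.
The state is a dict: "t": time; "q": joint angles; "dq": joint speeds; "effort": joint torques, N m; "tool_pos": TCP position; "tool_rot": TCP orientation; "contact_force": force on the tool from outside, world axes, zero at the start; "wrist_torque": the same for the moment, N m; "opening": finger opening in m; "grip_force": force on a finger pad.
Only numpy, scipy, OpenCV 4.12 (cv2) and the standard library are available. Lean on these libraries where they do the work, as an engineer would, in place of code of your own. Each camera call takes 0.05 s, during which the arm holds its last target. There are 200 camera calls.

## Task

The sealed relay box bolted down on the bench may have let in damp, and its lid is stuck on the rubber seal. Swing the clamp lever on the front of the box about a quarter turn, so that its nose is clear of the lid, then pull the lid up (it has a bar handle) until the seal lets go, and finish still holding the lid ajar, with its front edge about 3 cm (2 to 4 cm) up, so that I can look in at the relays with a torch. Keep hold of it at the end, since it drops shut if released, and never let it fly up wider than about 6 cm, because the leads inside are short. Leave the tools and parts lying round about where they are.

Things in the scene. Friction and masses are not known exactly. Their poses are not given: they have to be found in the camera images.
- relay_box: grey cast box fixed to the bench, 120 (x) x 170 (y) mm, shut lid top 73 to 76 mm up, on a 5 mm steel plate 175 x 210 mm. Origin: centre of its underside on the bench top. x axis: from the front (clamp lever, facing the robot) to the hinge at the back; z up; turned up to 0.3 rad either way. A cast boss bearing the lever's pivot stands out from the middle of its front to x = -101 mm
- clamp (a joint): angle of the clamp lever (rad) about its upright pivot. 0: clamped, arm along the box front towards box -y, short nose (at right angles to the arm) over the lid's front edge. Grows as the arm swings clockwise seen from above, away from the box. 1.57: quarter turn, arm straight out along box -x; stop at 1.7. Starts at 0 to 0.12; below about 1.15 it blocks the lid. Takes 2 N at the knob, stays put
- clamp_pivot (a point): point on the lever's pivot axis, 98 mm above the bench (knob mid-height), fixed to the box at box x = -83 mm, y = 0
- clamp_knob (a point): middle of the black upright knob on the end of the lever arm: 16 mm across, 82 to 115 mm above the bench, 60 mm from the pivot axis; it turns with the lever. The steel arm under it is 12 mm wide, its top at 84 mm
- lid (a joint): opening angle of the lid (rad). 0: shut; grows as the front edge rises (0.15: 20 mm, 0.30: 39 mm); stop at 1.7. The seal resists: the upward pull at the handle peaks at some 12 to 18 N in the first 0.02 rad (more if a tight grip keeps the bar from turning), eases off and is gone above 0.08 rad, leaving 2 to 4 N of weight. Released, it falls back onto the seal, below 0.09 rad
- lid_hinge (a point): middle of the lid's hinge axis at the back of the box, at box x = +68.5 mm, 66 mm above the bench; the axis lies along box y
- lid_grip (a point): middle of the lid's bar handle: round black bar, 12 mm thick, along box y, 80 mm clear between two posts; when shut its axis is 113 mm above the bench (37 mm clear of the lid's top) at box x = -18 mm. It swings about the hinge with the lid
- lid_edge (a point): middle of the lid's front edge, 132 mm from the hinge axis
- meter: bystander: orange multimeter lying face up, 168 x 79 x 56 mm, left of the box
- pocket_torch: bystander: black pocket torch, 106 x 35 x 31 mm, lying right of the box
- spare_relay: bystander: grey relay cube, 28 x 28 x 34 mm, in front of the box on the left
- union: bystander: brass pipe union, 19 x 36 x 17 mm, in front of the box on the right
- side_cutters: bystander: pliers with red handles, 166 x 52 x 14 mm, lying to the right
- plug_a: bystander: spark plug, 76 x 20 x 18 mm, lying to the right
- plug_b: bystander: the other spark plug, beside the first

How it is judged:
On the way, in this order (a step that is already met when the one before it is completed fails the run):
1. the clamp lever is swung a quarter turn, its nose clear of the lid (value of joint clamp above 1.3 rad), for 0.2 s.
2. the lid has broken free of its seal and is clear of it (value of joint lid above 0.11 rad), for 0.2 s.
At the end, for the whole second after the job is handed in: The gripper's fingers are still holding the lid (more than 1 N on it), its front edge 18 to 43 mm above shut (0.14 to 0.33 rad) and still, and the clamp lever stands swung open by more than 1.3 rad (value of joint lid between 0.14 and 0.33 rad and velocity of joint lid between -0.05 and 0.05 rad/s and contact force between the fingers and lid above 1 N and value of joint clamp above 1.3 rad); the arm keeps its last pose, push and grip.
It fails at once if the lid flew or was pulled wide open (more than 0.5 rad, 6 cm at the front edge) (value of joint lid above 0.5 rad).
It fails at once if a bystander was moved by more than 4 cm (distance of any of meter, pocket_torch, spare_relay, union, side_cutters, plug_a, plug_b from where it was at the start of the episode above 0.04 m).
It also fails if it takes over 45 s, if anything falls off the work surface, if the arm or the gripper's body presses on something with over 40 N, if the wrist force passes 120 N, or if a joint passes its speed limit or range.

## Working session

There is one attempt and no reset: what is moved stays moved. The work goes in short steps, Python scripts to look and compute and a shell command to move; the robot and the scene stay as the last step left them, time stands still between calls to the robot, and variables do not carry over. Pictures are saved under pics/ and viewed, at most 10 in all, crops included, and the job is handed in when it is done.

```bash
mkdir -p pics; ls; cat > h.py <<'E'
import numpy as np, cv2, json
from station import ctrl
from scipy.spatial.transform import Rotation as R
def snap(n,f):
    d=ctrl.get_image(n); cv2.imwrite('pics/'+f+'.png',d['image'][:,:,::-1])
    c={k:(np.array(v).tolist() if not isinstance(v,str) else v) for k,v in d.items() if k!='image'}
    json.dump(c,open('pics/'+f+'.json','w')); return c
E
python3 - <<'E'
from h import *
print(snap('scene','s0'));print(snap('top','t0'));print(ctrl.get_obs())
E
```

```text
pics
{'fovy': 54.20845427046162, 'cx': 326.32903288516, 'cy': 201.7102007693397, 'xyz': [0.02925177069518895, -0.5783442110324635, 0.5626321559732214], 'attitude': [0.9783022860041406, -0.4015081890363937, -0.670969588287949]}
{'fovy': 56.46049364333733, 'cx': 315.4119343106624, 'cy': 198.78945129864476, 'xyz': [0.4667503838795275, -0.021865693118360285, 1.0814055305318224], 'attitude': [0.06594594112775812, -0.09027563130281001, -1.5429963124937196]}
{'t': 0.1, 'q': array([ 9.89990046e-01,  5.32998429e-02,  1.61418155e+00, -1.53140812e-05,
        1.47602699e+00, -1.19019906e-01]), 'dq': array([-0.00059671, -0.00250435, -0.00300236,  0.00051824, -0.00130387,
       -0.00049871]), 'effort': array([ 4.82367777e-04, -3.94903994e+01, -3.71363139e+01, -1.01491812e-04,
        3.87670836e-03, -1.73906841e-05]), 'tool_pos': array([0.27816045, 0.55903881, 0.23016554]), 'tool_rot': array([-7.18794818e-01, -3.05759617e+00,  2.83449177e-03]), 'contact_force': array([-0.83384451,  0.76758783,  0.01286983]), 'wrist_torque': array([ 0.01618486,  0.01469828, -0.00791558]), 'grip_force': 0.0, 'opening': 0.08539601298292726}
```

View pics/s0.png

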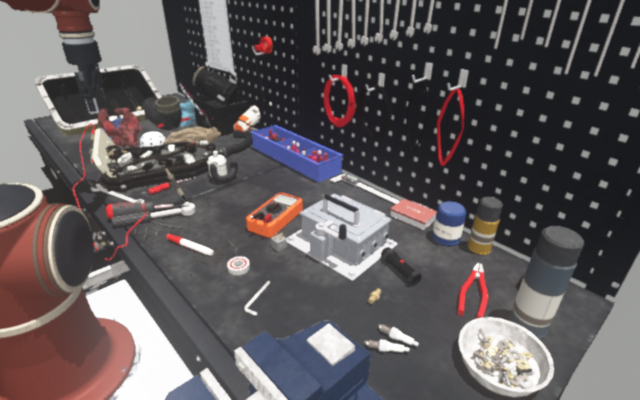

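View pics/t0.png

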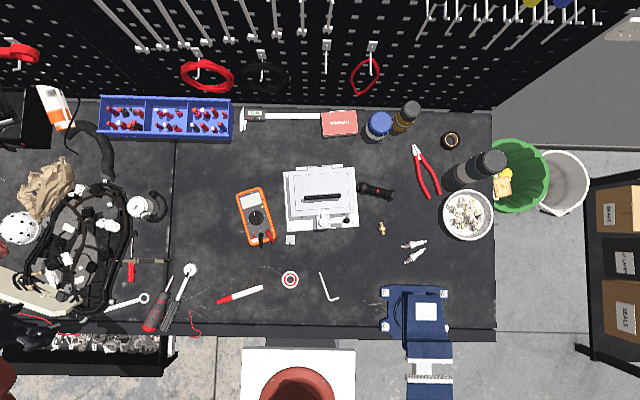

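The scene view shows the box at about (345,230) with the knob near (343,232). In the top view the box is at about (320,197), the handle near (322,197) and the knob near (346,218). Next I'll enlarge both.

```bash
python3 - <<'E'
import cv2,numpy as np
a=cv2.imread('pics/s0.png')[185:275,285:405];b=cv2.imread('pics/t0.png')[155:245,265:385]
f=lambda i:cv2.resize(i,None,fx=6,fy=6,interpolation=cv2.INTER_CUBIC)[:540]
def grid(i,x0,y0):
    i=f(i)
    for k in range(0,120,20): cv2.putText(i,str(x0+k),(k*6,10),0,.4,(0,0,255));cv2.line(i,(k*6,0),(k*6,540),(0,200,0),1)
    for k in range(0,90,15): cv2.putText(i,str(y0+k),(0,k*6+10),0,.4,(0,0,255));cv2.line(i,(0,k*6),(720,k*6),(0,200,0),1)
    return i
cv2.imwrite('pics/s0c.png',grid(a,285,185));cv2.imwrite('pics/t0c.png',grid(b,265,155))
E
```

```text
(no output)
```

View pics/s0c.png

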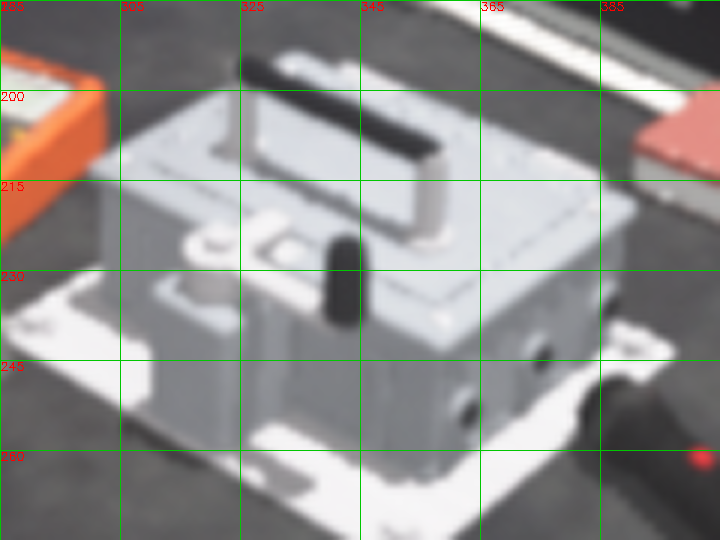

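View pics/t0c.png

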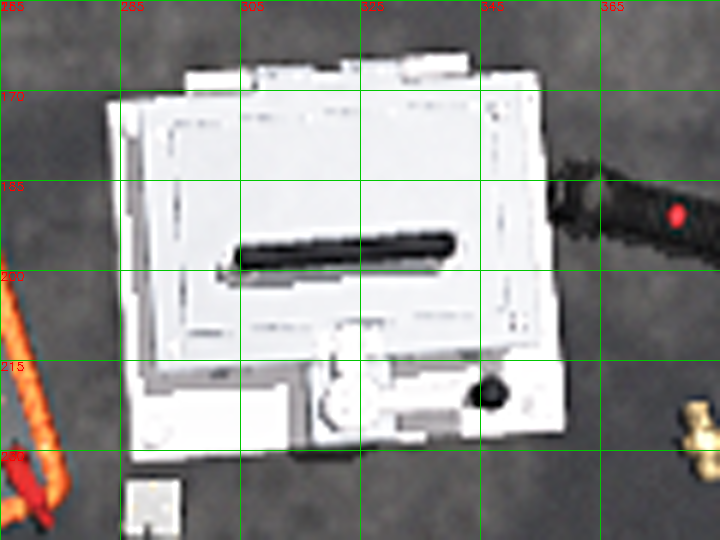

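The scene crop gives the bar ends at (326.7,196.7) and (356.7,209.7), the knob at (342.7,231.8) and the pivot at about (320.3,225.8). The top crop gives the bar ends at (305.5,197.8) and (339.5,195.7), the knob at (346.3,220.3) and the pivot at (323.5,221.7).

```bash
cat >> h.py <<'E'
def ray(c,uv):
    f=200/np.tan(np.radians(c['fovy']/2)); d=np.array([(uv[0]-c['cx'])/f,-(uv[1]-c['cy'])/f,-1])
    return np.array(c['xyz']),R.from_rotvec(c['attitude']).apply(d/np.linalg.norm(d))
def tri(*obs):
    A=0;b=0
    for c,uv in obs:
        o,d=ray(c,uv);P=np.eye(3)-np.outer(d,d);A=A+P;b=b+P@o
    x=np.linalg.solve(A,b); return x.round(4)
def proj(c,p):
    f=200/np.tan(np.radians(c['fovy']/2));v=R.from_rotvec(c['attitude']).inv().apply(np.array(p)-c['xyz'])
    return (c['cx']+f*v[0]/-v[2],c['cy']-f*v[1]/-v[2])
def cam(f): return json.load(open('pics/'+f+'.json'))
def plane(c,uv,z):
    o,d=ray(c,uv);return (o+d*(z-o[2])/d[2]).round(4)
E
python3 - <<'E'
from h import *
s,t=cam('s0'),cam('t0')
for n,a,b in [('barL',(326.7,196.7),(305.5,197.8)),('barR',(356.7,209.7),(339.5,195.7)),('knob',(342.7,231.8),(346.3,220.3)),('piv',(320.3,225.8),(323.5,221.7))]:
    p=tri((s,a),(t,b));print(n,p,np.round(proj(s,p),1),np.round(proj(t,p),1))
print('top planes knob',plane(t,(346.3,220.3),.115),'bar',plane(t,(305.5,197.8),.113),plane(t,(339.5,195.7),.113))
o=ctrl.get_obs();print(R.from_rotvec(o['tool_rot']).as_matrix().round(3))
E
```

```text
barL [ 0.5669 -0.0106  0.1121] [326.1 196.7] [305.8 197.4]
barR [ 0.5742 -0.099   0.115 ] [356.2 209.7] [339.7 195.5]
knob [ 0.5114 -0.1198  0.0966] [342.2 231.9] [346.6 220. ]
piv [ 0.5056 -0.0591  0.0834] [320.4 225.8] [323.4 221.8]
top planes knob [ 0.5098 -0.1173  0.115 ] bar [ 0.5658 -0.0097  0.113 ] [ 0.5738 -0.0985  0.113 ]
[[-0.895  0.446 -0.001]
 [ 0.446  0.895 -0.002]
 [ 0.    -0.002 -1.   ]]
```

Bar centre is about (0.570,-0.054,0.113) and box yaw about 0.087 rad. The pivot and knob agree with the text's geometry. Next I'll work out the approach to a hover above the knob.

```bash
cat >> h.py <<'E'
def rel(pos,heading,cmd=None):
    """offset mm & rotation to reach pos with tool down and tool y at heading; from commanded pose ~ measured"""
    o=ctrl.get_obs(); p,r=(o['tool_pos'],R.from_rotvec(o['tool_rot'])) if cmd is None else cmd
    y=np.array([np.cos(heading),np.sin(heading),0]);z=np.array([0,0,-1.]);x=np.cross(y,z)
    T=R.from_matrix(np.c_[x,y,z]); return (r.inv().apply(np.array(pos)-p)*1000).round(1),(r.inv()*T).as_rotvec().round(3)
E
python3 - <<'E'
from h import *
print(rel((.511,-.120,.2),.087))
E
```

```text
(array([-511. , -504.1,   31. ]), array([-2.000e-03,  1.000e-03,  1.022e+00]))
```

```bash
python3 -m handwheel '[{"gripper":0,"offset":[-60,-60,0],"rotation":[0,0,0.12]},{"gripper":0,"offset":[-110,-110,0],"rotation":[0,0,0.25]},{"gripper":0,"offset":[-150,-150,5],"rotation":[0,0,0.38]},{"gripper":0,"offset":[-190,-190,10],"rotation":[0,0,0.5]},{"gripper":0,"offset":[-230,-230,15],"rotation":[0,0,0.6]},{"gripper":0,"offset":[-270,-270,20],"rotation":[0,0,0.7]},{"gripper":0,"offset":[-300,-300,20],"rotation":[0,0,0.8]},{"gripper":0,"offset":[-330,-330,20],"rotation":[0,0,0.9]}]' 20; python3 -c "
from h import *
print(rel((.511,-.120,.2),.087))"
```

```text
t: 1.1
tool_pos: [0.4268, 0.1151, 0.2108]
tool_rot: [-1.983, -2.436, 0.001]
contact_force: [0.8, 0.5, -0.8]
opening: 0.0429
grip_force: 0.0
(array([-247.3,   34.7,   10.7]), array([-0.   ,  0.   ,  0.118]))
```

```bash
python3 -m handwheel '[{"gripper":0,"offset":[-45,6,2],"rotation":[0,0,0.03]},{"gripper":0,"offset":[-95,13,4],"rotation":[0,0,0.06]},{"gripper":0,"offset":[-145,20,7],"rotation":[0,0,0.1]},{"gripper":0,"offset":[-195,27,10],"rotation":[0,0,0.12]},{"gripper":0,"offset":[-235,33,10],"rotation":[0,0,0.12]},{"gripper":0,"offset":[-247,35,11],"rotation":[0,0,0.12]},{"gripper":0,"offset":[-247,35,11],"rotation":[0,0,0.12]},{"gripper":0,"offset":[-247,35,11],"rotation":[0,0,0.12]}]' 20; python3 - <<'E'
from h import *
c=snap('wrist','w0');print(c)
for n,p in dict(knobtop=(.511,-.12,.115),knobbot=(.511,-.12,.084),barL=(.567,-.01,.113),barR=(.574,-.0985,.113),piv=(.506,-.0602,.09)).items(): print(n,np.round(proj(c,p)))
E
```

```text
t: 2.1
tool_pos: [0.512, -0.1161, 0.2001]
tool_rot: [-2.119, -2.319, -0.0]
contact_force: [-0.3, 1.0, -1.0]
opening: 0.0426
grip_force: 0.0
{'fovy': 61.90651643402703, 'cx': 322.41419661235307, 'cy': 199.9290691198531, 'xyz': [0.5062853913979514, -0.04929893464685533, 0.34262034069602515], 'attitude': [-0.27029250170340796, -0.012184063167860974, 0.09079402421584759]}
knobtop [320. 210.]
knobbot [320. 199.]
barL [423.  53.]
barR [411. 188.]
piv [321. 123.]
```

View pics/w0.png

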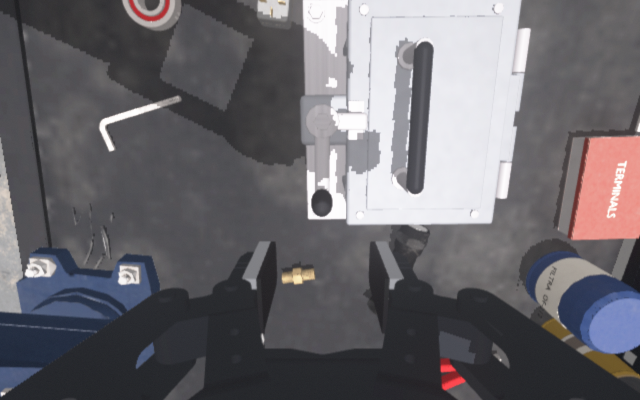

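The wrist view shows the knob at (321,204), the pivot at (321,121) and the bar from (424,47) to (416,188). The first two match the prediction within about 2 mm, so I'll descend over the knob and close on it.

```bash
python3 -m handwheel '[{"gripper":0,"offset":[-4,-1,20],"rotation":[0,0,0]},{"gripper":0,"offset":[-4,-1,40],"rotation":[0,0,0]},{"gripper":0,"offset":[-4,-1,60],"rotation":[0,0,0]},{"gripper":0,"offset":[-4,-1,80],"rotation":[0,0,0]},{"gripper":0,"offset":[-4,-1,95],"rotation":[0,0,0]},{"gripper":0,"offset":[-4,-1,105],"rotation":[0,0,0]},{"gripper":0,"offset":[-4,-1,111],"rotation":[0,0,0]},{"gripper":0,"offset":[-4,-1,111],"rotation":[0,0,0]}]' 20
python3 -m handwheel '[{"gripper":0.6,"offset":[0,0,0],"rotation":[0,0,0]},{"gripper":1,"offset":[0,0,0],"rotation":[0,0,0]},{"gripper":1,"offset":[0,0,0],"rotation":[0,0,0]},{"gripper":1,"offset":[0,0,0],"rotation":[0,0,0]},{"gripper":1,"offset":[0,0,0],"rotation":[0,0,0]},{"gripper":1,"offset":[0,0,0],"rotation":[0,0,0]},{"gripper":1,"offset":[0,0,0],"rotation":[0,0,0]},{"gripper":1,"offset":[0,0,0],"rotation":[0,0,0]}]' 20
```

```text
t: 3.15
tool_pos: [0.5117, -0.1214, 0.0892]
tool_rot: [-2.12, -2.318, 0.0]
contact_force: [0.2, 1.2, -0.6]
opening: 0.0427
grip_force: 0.0
t: 4.15
tool_pos: [0.5122, -0.1217, 0.09]
tool_rot: [2.12, 2.317, 0.0]
contact_force: [-1.2, -1.4, 5.3]
opening: 0.0154
grip_force: 20.8
```

```bash
python3 -m handwheel '[{"gripper":1,"offset":[0.3,-6,0],"rotation":[0,0,0.1]},{"gripper":1,"offset":[1.4,-13,0],"rotation":[0,0,0.22]},{"gripper":1,"offset":[3.4,-20,0],"rotation":[0,0,0.34]},{"gripper":1,"offset":[6.2,-26.6,0],"rotation":[0,0,0.46]},{"gripper":1,"offset":[9.8,-33,0],"rotation":[0,0,0.58]},{"gripper":1,"offset":[14.1,-38.7,0],"rotation":[0,0,0.7]},{"gripper":1,"offset":[19.1,-44,0],"rotation":[0,0,0.82]},{"gripper":1,"offset":[24.6,-48.5,0],"rotation":[0,0,0.94]}]' 20
```

```text
t: 5.15
tool_pos: [0.4608, -0.1022, 0.09]
tool_rot: [2.94, 1.101, -0.003]
contact_force: [-3.0, -4.0, 7.2]
opening: 0.0154
grip_force: 21.0
```

```bash
python3 -m handwheel '[{"gripper":1,"offset":[0.3,-6,0],"rotation":[0,0,0.1]},{"gripper":1,"offset":[1.2,-12,0],"rotation":[0,0,0.2]},{"gripper":1,"offset":[2.7,-17.7,0],"rotation":[0,0,0.3]},{"gripper":1,"offset":[4.7,-23.4,0],"rotation":[0,0,0.4]},{"gripper":1,"offset":[7.3,-28.8,0],"rotation":[0,0,0.5]},{"gripper":1,"offset":[9.8,-32.9,0],"rotation":[0,0,0.58]},{"gripper":1,"offset":[11.2,-34.9,0],"rotation":[0,0,0.62]},{"gripper":1,"offset":[11.2,-34.9,0],"rotation":[0,0,0.62]}]' 20
```

```text
t: 6.15
tool_pos: [0.4442, -0.068, 0.0898]
tool_rot: [3.137, 0.157, -0.012]
contact_force: [-13.0, -2.3, 13.9]
opening: 0.0155
grip_force: 21.7
```

```bash
python3 -m handwheel '[{"gripper":0.2,"offset":[0,0,0],"rotation":[0,0,0]},{"gripper":0.0,"offset":[0,0,0],"rotation":[0,0,0]},{"gripper":0,"offset":[0,0,0],"rotation":[0,0,0]},{"gripper":0,"offset":[0,0,-15],"rotation":[0,0,0]},{"gripper":0,"offset":[0,0,-40],"rotation":[0,0,0]},{"gripper":0,"offset":[0,0,-75],"rotation":[0,0,0]},{"gripper":0,"offset":[0,0,-110],"rotation":[0,0,0]},{"gripper":0,"offset":[0,0,-120],"rotation":[0,0,0]}]' 20; python3 -c "
from h import *
print(rel((.5715,-.0545,.21),.08))"
```

```text
t: 7.15
tool_pos: [0.4482, -0.068, 0.2131]
tool_rot: [3.136, 0.157, 0.009]
contact_force: [0.6, -0.2, -0.3]
opening: 0.0428
grip_force: 0.0
(array([124. ,  -1.2,   3.8]), array([ 0.006, -0.003, -1.551]))
```

```bash
python3 -m handwheel '[{"gripper":0,"offset":[15,0,0],"rotation":[0,0,-0.18]},{"gripper":0,"offset":[30,0,0],"rotation":[0,0,-0.36]},{"gripper":0,"offset":[45,0,0],"rotation":[0,0,-0.54]},{"gripper":0,"offset":[60,0,0],"rotation":[0,0,-0.72]},{"gripper":0,"offset":[75,0,0],"rotation":[0,0,-0.9]},{"gripper":0,"offset":[90,0,0],"rotation":[0,0,-1.08]},{"gripper":0,"offset":[105,0,0],"rotation":[0,0,-1.26]},{"gripper":0,"offset":[120,0,0],"rotation":[0,0,-1.43]}]' 20; python3 - <<'E'
from h import *
print(rel((.5715,-.0545,.21),.08))
c=snap('wrist','w1'); print(c['xyz'])
for n,p in dict(barL=(.5663,-.01,.113),barR=(.574,-.0985,.113),piv=(.506,-.0602,.09)).items(): print(n,np.round(proj(c,p)))
i=cv2.imread('pics/w1.png');cv2.imwrite('pics/w1.png',i)
E
```

```text
t: 8.15
tool_pos: [0.566, -0.0554, 0.2081]
tool_rot: [-2.259, -2.181, 0.002]
contact_force: [-0.5, 0.1, 0.1]
opening: 0.0429
grip_force: 0.0
(array([ 1.1,  5.5, -1.9]), array([-0.002, -0.001, -0.115]))
[0.5689387584872602, 0.011699005702448828, 0.3506152129858792]
barL [320. 140.]
barR [334. 255.]
piv [249. 202.]
```

View pics/w1.png

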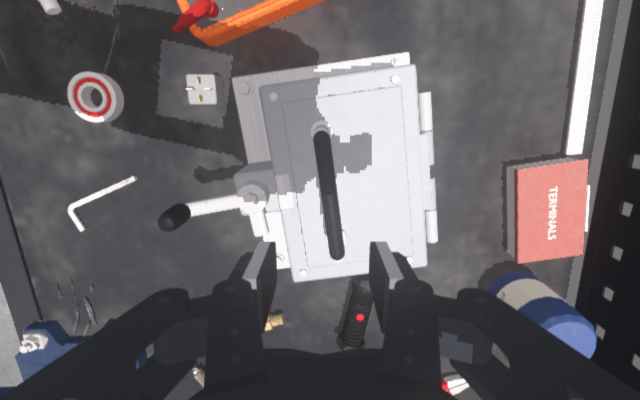

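The wrist view shows the lever swung out, with the knob at (176,215) and the pivot at (252,197). The bar runs from (321,130) to (337,253), close to prediction. I'll check the clamp angle and bar pose numerically.

```bash
python3 - <<'E'
from h import *
c=cam('w1')
k=plane(c,(176,213),.115);a=plane(c,(321,130),.113);b=plane(c,(337,253),.113);m=(a+b)/2;d=a-b;yaw=np.arctan2(-d[0],d[1])
w=cam('w0');a0=plane(w,(424,45),.113);b0=plane(w,(416,189),.113)
print(tri((w,(424,45)),(c,(321,130))),tri((w,(416,189)),(c,(337,253))))
x=np.array([np.cos(yaw),np.sin(yaw),0]);P=m-.065*x;v=k-P
print(k,a,b,a0,b0,m,yaw,'pivot',P,'clamp',(-np.pi/2+yaw-np.arctan2(v[1],v[0]))%(2*np.pi))
print(rel((m[0],m[1],.096),yaw))
E
```

```text
[ 0.5675 -0.0042  0.1087] [ 0.5767 -0.098   0.1128]
[ 0.4574 -0.06    0.115 ] [ 0.5671 -0.0035  0.113 ] [ 0.5761 -0.0971  0.113 ] [ 0.5668 -0.0055  0.113 ] [ 0.5773 -0.0987  0.113 ] [ 0.5716 -0.0503  0.113 ] 0.09585914711001209 pivot [ 0.50689841 -0.05652131  0.113     ] clamp 1.5964919468005023
(array([  5.1,   4.3, 112.2]), array([-0.   , -0.001, -0.128]))
```

```bash
python3 -m handwheel '[{"gripper":0,"offset":[4,4.5,5],"rotation":[0,0,-0.12]},{"gripper":0,"offset":[4,4.5,20],"rotation":[0,0,-0.12]},{"gripper":0,"offset":[4,4.5,45],"rotation":[0,0,-0.12]},{"gripper":0,"offset":[4,4.5,65],"rotation":[0,0,-0.12]},{"gripper":0,"offset":[4,4.5,85],"rotation":[0,0,-0.12]},{"gripper":0,"offset":[4,4.5,100],"rotation":[0,0,-0.12]},{"gripper":0,"offset":[4,4.5,113],"rotation":[0,0,-0.12]},{"gripper":0,"offset":[4,4.5,113],"rotation":[0,0,-0.12]}]' 40
python3 -m handwheel '[{"gripper":0.6,"offset":[0,0,0],"rotation":[0,0,0]},{"gripper":1,"offset":[0,0,0],"rotation":[0,0,0]},{"gripper":1,"offset":[0,0,0],"rotation":[0,0,0]},{"gripper":1,"offset":[0,0,0],"rotation":[0,0,0]},{"gripper":1,"offset":[0,0,0],"rotation":[0,0,0]},{"gripper":1,"offset":[0,0,0],"rotation":[0,0,0]},{"gripper":1,"offset":[0,0,0],"rotation":[0,0,0]},{"gripper":1,"offset":[0,0,0],"rotation":[0,0,0]}]' 40
```

```text
t: 9.2
tool_pos: [0.57, -0.0516, 0.095]
tool_rot: [-2.131, -2.306, 0.002]
contact_force: [0.2, 0.3, -0.5]
opening: 0.0432
grip_force: 0.0
t: 10.2
tool_pos: [0.571, -0.052, 0.0974]
tool_rot: [2.131, 2.307, 0.0]
contact_force: [-3.9, -0.7, 5.2]
opening: 0.0107
grip_force: 39.2
```

```bash
python3 -m handwheel '[{"gripper":1,"offset":[0,0.5,-1.3],"rotation":[0.015,0,0]},{"gripper":1,"offset":[0,0.9,-2.6],"rotation":[0.03,0,0]},{"gripper":1,"offset":[0,1.3,-3.9],"rotation":[0.045,0,0]},{"gripper":1,"offset":[0,1.8,-5.1],"rotation":[0.06,0,0]},{"gripper":1,"offset":[0,2.3,-6.4],"rotation":[0.075,0,0]},{"gripper":1,"offset":[0,2.9,-7.7],"rotation":[0.09,0,0]},{"gripper":1,"offset":[0,3.4,-9],"rotation":[0.105,0,0]},{"gripper":1,"offset":[0,4,-10.2],"rotation":[0.12,0,0]}]' 50
```

```text
t: 11.2
tool_pos: [0.5755, -0.0515, 0.1078]
tool_rot: [-2.075, -2.246, 0.134]
contact_force: [-2.0, -2.3, -0.4]
opening: 0.0107
grip_force: 49.8
```

```bash
python3 -m handwheel '[{"gripper":1,"offset":[0,0.5,-1.3],"rotation":[0.015,0,0]},{"gripper":1,"offset":[0,0.9,-2.6],"rotation":[0.03,0,0]},{"gripper":1,"offset":[0,1.3,-3.9],"rotation":[0.045,0,0]},{"gripper":1,"offset":[0,1.8,-5.1],"rotation":[0.06,0,0]},{"gripper":1,"offset":[0,2.3,-6.4],"rotation":[0.075,0,0]},{"gripper":1,"offset":[0,2.9,-7.7],"rotation":[0.09,0,0]},{"gripper":1,"offset":[0,4,-10.2],"rotation":[0.12,0,0]},{"gripper":1,"offset":[0,4,-10.2],"rotation":[0.12,0,0]}]' 50
python3 -c "
from h import *
snap('scene','s1')
a=cv2.imread('pics/s1.png')[175:275,265:405];cv2.imwrite('pics/s1c.png',cv2.resize(a,None,fx=5,fy=5,interpolation=2))"
```

```text
t: 12.2
tool_pos: [0.5802, -0.051, 0.1163]
tool_rot: [-2.013, -2.179, 0.264]
contact_force: [-2.5, -0.5, 1.3]
opening: 0.0102
grip_force: 49.9
```

View pics/s1c.png

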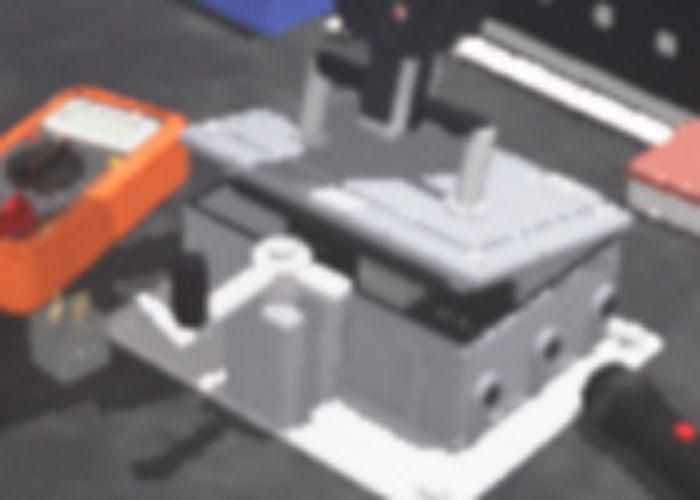

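The lid stands visibly ajar and the lever is out, pointing away from the box. The front right lid corner has moved from about (359,242) to (362,232). I'll check the angle numerically.

```bash
python3 - <<'E'
from h import *
s=cam('s0');yaw=.09;x=np.array([np.cos(yaw),np.sin(yaw),0]);y=np.array([-x[1],x[0],0]);O=np.array([.5716,-.052,0])+.018*x
for t in (0,.15,.2,.25,.3,.35):
    p=np.array([-.132,.0075]);q=(p[0]*np.cos(t)+p[1]*np.sin(t),-p[0]*np.sin(t)+p[1]*np.cos(t))
    print(t,np.round(proj(s,O+x*(.0685+q[0])-y*.084+np.array([0,0,.066+q[1]])),1))
o=ctrl.get_obs();z=R.from_rotvec(o['tool_rot']).as_matrix()[:,2];print('tilt',np.arccos(-z[2]),np.abs(o['dq']).max(),o['grip_force'])
E
```

```text
0 [356.1 240.9]
0.15 [357.4 232.7]
0.2 [358.  229.9]
0.25 [358.7 227. ]
0.3 [359.5 224. ]
0.35 [360.4 221.1]
tilt 0.24037063770881745 0.013719752402194687 49.87559258937836
```

```bash
python3 -m handwheel '[{"gripper":1,"offset":[0,0,0],"rotation":[0,0,0]},{"gripper":1,"offset":[0,0,0],"rotation":[0,0,0]},{"gripper":1,"offset":[0,0,0],"rotation":[0,0,0]},{"gripper":1,"offset":[0,0,0],"rotation":[0,0,0]},{"gripper":1,"offset":[0,0,0],"rotation":[0,0,0]},{"gripper":1,"offset":[0,0,0],"rotation":[0,0,0]},{"gripper":1,"offset":[0,0,0],"rotation":[0,0,0]},{"gripper":1,"offset":[0,0,0],"rotation":[0,0,0]}]' 50 && python3 -c "
from station import ctrl
print(ctrl.finish_job())"
```

```text
t: 13.25
tool_pos: [0.5799, -0.051, 0.1161]
tool_rot: [-2.014, -2.18, 0.262]
contact_force: [0.7, -0.1, -1.7]
opening: 0.0099
grip_force: 49.7
the job is handed in; nothing more can be done
None
```

The job is handed in: the lever is swung about a quarter turn (about 1.5 rad), the seal has let go, and the gripper still holds the lid ajar with its front edge about 2.5 to 3 cm up by my measurements; the hand-in gave no verdict.

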